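# Put the D cell into the fridge alarm

## Robot

A 6-joint arm with a two-finger parallel gripper is mounted at the origin on the work surface. World frame = base frame: x ahead of the robot, y to its left, z up, the work surface at z = 0. Lengths are in m, angles in rad, forces in N, time in s.
With the tool pointing down it reaches from about 0.375 to 0.9 m from the base axis. Payload 3.1 kg.
Tool frame: the origin (TCP) lies between the finger pads; the fingertips stand 22 mm ahead of it and the grasp point (between the pads) lies 3 mm ahead of it; z points along the fingers, y is the line along which they close (so a half turn about z gives the same grasp; the last joint's range is limited). The gripper opens to 87 mm and grips with 3 to 60 N. Pads are 19 mm wide; open, the fingers measure 117 mm over their backs; the gripper's body (75 mm by 190 mm) begins 51 mm behind the grasp point.
Start: joints at [-1.298, 0.527, 1.433, -0, 1.181, -0.178], TCP at [0.272, -0.563, 0.207] pointing down, gripper open.
Joint ranges: [-3.08, 3.08], [-0.75, 2.2], [0.22, 2.44], [-1.43, 4.57], [0, 2.65], [-2.85, 2.85]. Speed limits (rad/s): [2.79, 2.79, 3.14, 3.14, 3.14, 3.14].

## Interface

Orientations are given as a unit quaternion [x, y, z, w].
In Python, from rig import robot gives the robot as it stands.
- The arm moves only by the tool move_arm, never from a script. Its argument "series" is text: rows parted by semicolons, each of 6 numbers parted by spaces: the shift along the tool's x, y, z in mm, then the turn, a rotation vector about the tool's x, y, z in degrees. In form: dx dy dz ax ay az; .... A call has 1 to 8 rows; each row is the pose to reach, as a shift and turn from the pose commanded when the call began, along the tool's axes at that moment; what a row does not reach only later rows make up. A row lasts 1/12 s, in which the tool goes at most 41.7 mm and 7.16 degrees, less where a joint would pass 70% of its speed; a pose out of reach is approached as far as the arm can. A call with a gripper value outside its range is refused whole. "jaw" is the opening, from 0 (shut) to 1 (fully open), set as the call begins (left out, the last holds). The fingers move at their own pace and stop on an object; "newtons" is the grip in N (left out, the last holds). Time passes only in rows, so rows that repeat a pose let the fingers close. It gives the time, the measured TCP pose, the force, the opening and the grip force at its end, in the units of the state.
- robot.get_obs(): the state, without advancing time (a new reading comes with each control period).
- robot.camera(name): name is "side" or "top" or "wrist"; returns a dict with "img" (420x560x3 uint8, red, green, blue), "mtx" (3x3 intrinsics, pixels), "world_to_cam" (4x4, takes a point from world to camera coordinates). Camera axes: x right, y down, z forward; pixel columns grow to the right and rows downward; lengths in m; the calibration is good to about 2 mm. A picture is of the moment at which its call begins. There is no depth.
- robot.hand_in(): hands the job in; it is judged then, once.
Trained networks look in a picture, given as the dict that the camera call returned (one of the last four; its "shot" number tells which), for a name from the list of things; names that differ only in an ending like _2 or _b are one class to them, and where a whole thing is asked for, a point or a joint stands for the part that bears it (a point fixed in the world has none). Each returns a list of dicts, best first, with "p" (0 to 1); they miss things now and then, are a little off and sometimes report something else, mostly with a low value. They report only what shows in the picture. A call takes as long as a camera call. They do not tell look-alikes from the thing itself.
- robot.search_frame(picture, thing): "xyz" ([x, y, z] in m, in world coordinates, good to about 4 mm: the middle of the surface that is visible of it).
- robot.tip_of(picture, thing): "xyz" ([x, y, z] in m, in world coordinates, good to about 4 mm: a listed point, or the origin of a listed thing).
The state is a dict: "time": time; "q": joint angles; "joint_velocities": joint speeds; "joint_torque": joint torques, N m; "position": TCP position; "tool_rot": TCP orientation; "ft_force": force on the tool from outside, world axes, zero at the start; "moment": the same for the moment, N m; "grip_width": finger opening in m; "grip_force": force on a finger pad.
Only numpy, scipy, OpenCV 4.12 (cv2) and the standard library are available. Lean on these libraries where they do the work, as an engineer would, in place of code of your own. Each camera call takes 0.05 s, during which the arm holds its last target. There are 200 camera calls.

## Task

Load the medicine-fridge alarm: take the big D cell from the cell tray, press its flat end back against the coil spring in the alarm's open battery bay, and bring its nub end down past the retaining lip. Let go, leaving the cell lying fully down in its saddle, nub end under the lip and flat end on the spring.

Things in the scene. Friction and masses are not known exactly. Their poses are not given: they have to be found in the camera images.
- d_cell: D cell, the largest of three dry cells (black sleeves, steel ends) lying in the V grooves, 72 mm apart, of a white tray: a cylinder 34 mm in diameter, 61.5 mm long over its 2.5 mm nub, 140 g. Origin: mid-length on its axis, 31 mm above the table; +x runs to the nub, which starts roughly towards the robot. Fingers pass down its sides: the groove strips are 24 mm wide, the tray floor 6 mm high
- alarm: Fixed white alarm case with an open-sided bay on top. Origin: its underside, below the middle of the seated cell; x along the bay from lip to spring, z up. Case x -65 to 125, y +-65, top z 22 mm. V saddle 24 mm wide, x -30 to 22: seated cell's axis at z 46.75, nub at x -30.75 on the end wall (36 mm wide, top z 70), flat end at x 30.75. Grey spring housing x 61.5 to 91.5, 38 mm wide, top z 85
- lip (a point): Middle of the retaining lip's lower edge, over the bay, at the alarm's x -22.75, z 67 mm; same axes as the alarm. The lip is 30 mm wide, 3 mm thick (top z 70) and juts 8 mm from the end wall. A level cell passes it only while its flat end holds the spring's contact plate at x 38.75 to 54.25 mm. Once released, the spring slides the cell along the saddle to the end wall, under the lip
- spring (a joint): How far (m) the upright steel contact plate on the coil spring is pressed along the alarm's +x: 0 at rest (face at x 24.25 mm), 0.0065 with a cell seated, 0.030 at its stop. Force 2.2 N at 0 plus 0.22 N per mm. The plate is 28 mm wide, z 27 to 85 mm: tall enough to be pressed by a level cell held just above the lip and then lowered straight down
Not all that is in view belongs to the job. Leave any purple look-alike of the alarm alone.

How it is judged:
By the outcome, as a careful person would: the job done as asked, in the order asked, and still so for the second after the job is handed in, with the robot touching nothing.
It also fails if it takes over 42 s, if anything falls off the work surface, if the arm or the gripper's body presses on something with over 40 N, if the wrist force passes 120 N, or if a joint passes its speed limit or range.

## Working session

There is one attempt and no reset: what is moved stays moved. The work goes in short steps, Python scripts to look and compute and a tool call to move; the robot and the scene stay as the last step left them, time stands still between calls to the robot, and variables do not carry over. Pictures are saved under pics/ and viewed, at most 10 in all, crops included, and the job is handed in when it is done.

Besides the shell and the picture viewer there is one more tool, called after ">>>" as name(argument=value, ...) on one line, values as JSON. move_arm: Moves the arm, as the interface text tells. Its arguments: {"type":"object","properties":{"series":{"type":"string"},"jaw":{"type":"number"},"newtons":{"type":"number"}},"required":["series"]}

```bash
mkdir -p pics; cat > h.py <<'E'
import numpy as np,cv2
from rig import robot
def proj(c,p):
    p=c["world_to_cam"]@np.append(p,1); u=c["mtx"]@p[:3]; return u[:2]/u[2]
def ray_z(c,uv,z):
    T=np.linalg.inv(c["world_to_cam"]); d=T[:3,:3]@np.linalg.inv(c["mtx"])@[uv[0],uv[1],1]; o=T[:3,3]
    return o+d*(z-o[2])/d[2]
def save(c,n): cv2.imwrite("pics/"+n,cv2.cvtColor(c["img"],cv2.COLOR_RGB2BGR))
E
python3 - <<'E'
from h import *
ims=[]
for n in ["top","side"]:
    c=robot.camera(n); ims.append(c["img"])
    for t in ["d_cell","alarm","lip","spring"]:
        for f in ("search_frame","tip_of"):
            try:
                for r in getattr(robot,f)(c,t)[:4]: print(n,t,f,np.round(r["xyz"],3),round(r["p"],2),np.round(proj(c,r["xyz"])))
            except Exception as e: print(n,t,f,e)
    save(c,n+"0.png")
o=robot.get_obs(); print(o)
E
```

```text
top d_cell tip_of [ 0.59  -0.263  0.03 ] 0.68 [426. 120.]
top alarm search_frame [0.518 0.234 0.017] 0.95 [192. 153.]
top alarm search_frame [0.265 0.218 0.02 ] 0.83 [195. 274.]
top alarm search_frame [ 0.372 -0.082  0.022] 0.56 [341. 222.]
top alarm tip_of [ 0.497  0.23  -0.003] 0.88 [196. 165.]
top alarm tip_of [0.24  0.208 0.002] 0.62 [201. 286.]
top alarm tip_of [ 0.316 -0.103  0.002] 0.61 [351. 250.]
top lip search_frame [ 0.368 -0.087  0.019] 0.71 [344. 224.]
top lip search_frame [0.273 0.218 0.026] 0.62 [195. 270.]
top lip search_frame [0.517 0.234 0.021] 0.55 [191. 153.]
top lip tip_of [0.223 0.195 0.069] 0.95 [202. 296.]
top lip tip_of [ 0.292 -0.111  0.068] 0.78 [359. 261.]
top spring search_frame [0.521 0.24  0.058] 0.76 [185. 147.]
top spring search_frame [ 0.352 -0.09   0.053] 0.71 [347. 231.]
top spring tip_of it knows: alarm, d_cell, lip
side d_cell search_frame [ 0.578 -0.256  0.038] 0.45 [294. 173.]
side d_cell tip_of [ 0.588 -0.264  0.03 ] 0.52 [293. 174.]
side alarm search_frame [0.258 0.238 0.021] 0.78 [257. 309.]
side alarm search_frame [0.52  0.247 0.05 ] 0.73 [
[... 973 characters left out ...]
y([-1.29848334e+00,  5.27424810e-01,  1.43267579e+00, -1.76010133e-05,
        1.18139892e+00, -1.78525237e-01]), 'joint_velocities': array([-2.11214319e-03,  9.70932505e-04,  5.90105621e-04, -7.95184793e-04,
       -7.72624551e-05, -4.12333900e-04]), 'joint_torque': array([-1.03420811e-03, -4.39955127e+01, -1.76977175e+01,  6.33815490e-02,
        5.02181682e-02, -9.41751551e-06]), 'position': array([ 0.27233135, -0.5625431 ,  0.20710237]), 'tool_rot': array([ 9.74699767e-01,  2.23518146e-01, -5.94990034e-06,  4.68991966e-05]), 'ft_force': array([0.59108439, 0.88652806, 0.35735672]), 'moment': array([0.00846255, 0.04203082, 0.01089752]), 'grip_force': 0.0, 'grip_width': 0.08702789402290835}
```

View pics/top0.png

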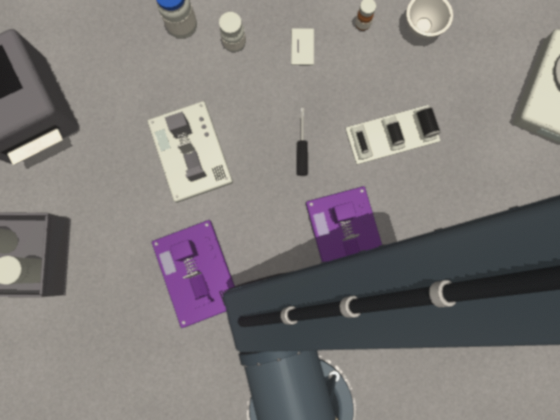

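View pics/side0.png

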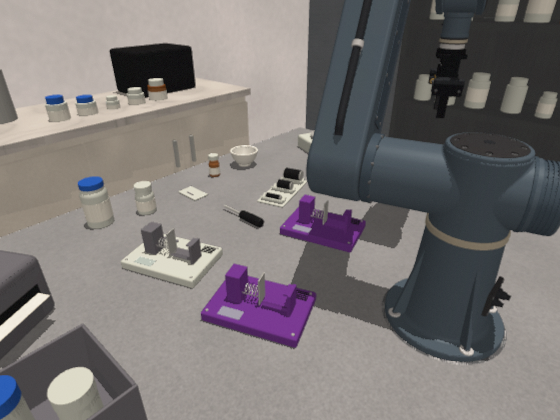

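The top view shows three cells in the white tray: small at (362,142), middle at (395,133) and largest at (427,122). The largest is the D cell. There are three alarms: white at (190,152), which is the target, and purple look-alikes at (193,275) and (345,225). I'll rectify both spots for yaw and check the choice close up.

```bash
cat >> h.py <<'E'
def rect(c,ctr,z,half,px):  # top-down view: image x = -world y, image y = -world x; px per m
    n=int(2*half*px); w=np.array([[ctr[0]+half,ctr[1]+half],[ctr[0]+half,ctr[1]-half],[ctr[0]-half,ctr[1]-half],[ctr[0]-half,ctr[1]+half]])
    s=np.float32([proj(c,[*p,z]) for p in w]); d=np.float32([[0,0],[n,0],[n,n],[0,n]])
    return cv2.warpPerspective(c["img"],cv2.getPerspectiveTransform(s,d),(n,n),flags=cv2.INTER_CUBIC)
def whiterect(im,ctr,half,px,thr=150):
    m=(im.min(2)>thr).astype(np.uint8); m=cv2.morphologyEx(m,cv2.MORPH_CLOSE,np.ones((9,9)))
    k,l,st,_=cv2.connectedComponentsWithStats(m); i=1+np.argmax(st[1:,4])
    (u,v),wh,a=cv2.minAreaRect(np.argwhere(l==i)[:,::-1].astype(np.float32))
    B=cv2.boxPoints(((u,v),wh,a)); return np.c_[ctr[0]+half-B[:,1]/px,ctr[1]+half-B[:,0]/px],np.array(wh)/px
E
python3 - <<'E'
from h import *
c=robot.camera("top")
out=[]
for ctr,z in (((0.52,0.236),.022),((0.57,-0.2),.006)):
    im=rect(c,ctr,z,.15,1300); out.append(im)
    B,wh=whiterect(im,ctr,.15,1300); print(B.round(4).tolist(),wh.round(3),B.mean(0))
    e=B[1]-B[0],B[2]-B[1]
    print([np.degrees(np.arctan2(x[1],x[0])).round(1) for x in e])
I=np.hstack(out); cv2.imwrite("pics/r.png",cv2.cvtColor(I,cv2.COLOR_RGB2BGR))
E
```

```text
[[0.5913000106811523, 0.3343999981880188], [0.6362000107765198, 0.21220000088214874], [0.4580000042915344, 0.1467999964952469], [0.4131999909877777, 0.26899999380111694]] [0.19 0.13] [0.5246767  0.24059583]
[np.float32(-69.8), np.float32(-159.8)]
[[0.5834000110626221, -0.09139999747276306], [0.6366000175476074, -0.27570000290870667], [0.5519999861717224, -0.3000999987125397], [0.49880000948905945, -0.11580000072717667]] [0.088 0.192] [ 0.5677049  -0.19573602]
[np.float32(-73.9), np.float32(-163.9)]
```

View pics/r.png

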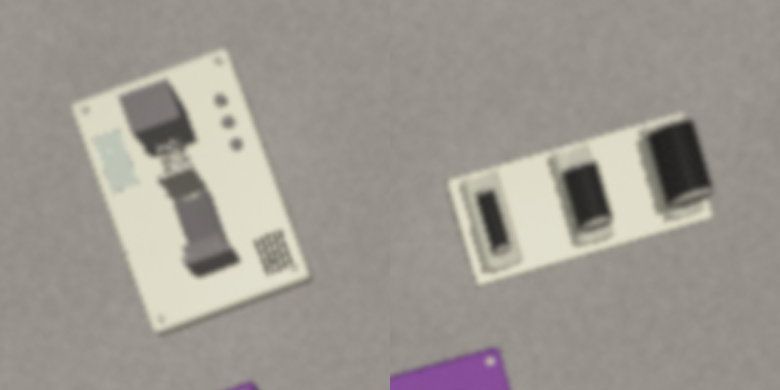

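The crop confirms the D cell as the largest, at right. The alarm yaw is about 20.2° with its origin at (0.4965, 0.230). The cell's nub points to about -163.9°, and it sits at (0.588, -0.264). I'll go above it now.

>>> move_arm(series="200 -65 0 0 0 5; 415 -131 0 0 0 9.7; 415 -131 0 0 0 9.7; 415 -131 0 0 0 9.7; 415 -131 0 0 0 9.7; 415 -131 0 0 0 9.7; 415 -131 0 0 0 9.7; 415 -131 0 0 0 9.7", jaw=0.72, newtons=45)

```text
time: 1.52
position: [0.5159, -0.3321, 0.2072]
tool_rot: [0.99, 0.14, 0.0, 0.0]
ft_force: [0.9, -1.2, 0.4]
grip_width: 0.0629
grip_force: 0.0
```

```bash
cat >> h.py <<'E'
from scipy.spatial.transform import Rotation as R
def togo(p,yaw):  # shift (mm) and turn (deg) in tool axes to reach TCP p, tool down, tool x at yaw
    o=robot.get_obs(); r=R.from_quat(o["tool_rot"])
    t=R.from_euler("z",yaw,degrees=True)*R.from_euler("x",180,degrees=True)
    print("t",round(o["time"],2),"pos",o["position"].round(4),"shift",(r.inv().apply(np.array(p)-o["position"])*1e3).round(1),"turn",(r.inv()*t).as_rotvec(degrees=True).round(1),"w",round(o["grip_width"],4),"F",o["ft_force"].round(1))
def alarm(x,z,a=(0.4965,0.2302),yaw=20.2):
    y=np.radians(yaw); return [a[0]+x*np.cos(y),a[1]+x*np.sin(y),z]
E
python3 - <<'E'
from h import *
togo([.588,-.264,.12],16.1)
E
```

```text
t 1.52 pos [ 0.5159 -0.3321  0.2072] shift [ 88.1 -45.4  87.2] turn [ 0. -0.  0.] w 0.0629 F [ 0.9 -1.2  0.4]
```

>>> move_arm(series="88 -45 40 0 0 0; 88 -45 40 0 0 0; 88 -45 40 0 0 0; 88 -45 60 0 0 0; 88 -45 70 0 0 0; 88 -45 70 0 0 0; 88 -45 70 0 0 0")

```text
time: 2.1
position: [0.5859, -0.2663, 0.1365]
tool_rot: [0.99, 0.14, -0.001, -0.001]
ft_force: [0.7, 0.2, 0.2]
grip_width: 0.0625
grip_force: 0.0
```

```bash
python3 - <<'E'
from h import *
c=robot.camera("wrist"); save(c,"w1.png")
for r in robot.tip_of(c,"d_cell")[:3]: print(r, proj(c,r["xyz"]))
a=np.radians(16.1)
for s in (-1,0,1): print(proj(c,np.array([.588,-.264,.031])+.03075*s*np.array([np.cos(a),np.sin(a),0])))
togo([.588,-.264,.034],16.1)
E
```

```text
{'xyz': [0.5898, -0.2675, 0.0281], 'p': 0.97} [290.34367117 197.87213693]
[285.8604265  234.09483112]
[285.79406599 199.47035499]
[285.72419326 163.01332864]
t 2.2 pos [ 0.5867 -0.2673  0.138 ] shift [  2.  -3. 104.] turn [ 0.1 -0.1 -0.1] w 0.0629 F [ 0.5 -0.2  0.5]
```

View pics/w1.png

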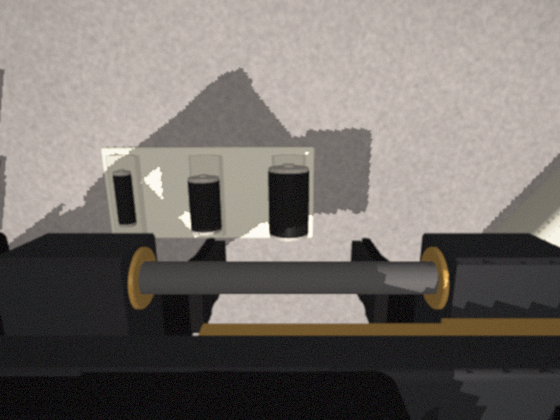

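The wrist view shows the D cell at (289,201), between the fingers, about 2 px right of the prediction. I'll descend and grip it.

>>> move_arm(series="2 -1 40 0 0 0; 2 -1 75 0 0 0; 2 -1 95 0 0 0; 2 -1 104 0 0 0; 2 -1 104 0 0 0")

```text
time: 2.62
position: [0.5871, -0.2647, 0.0317]
tool_rot: [0.99, 0.14, -0.001, -0.001]
ft_force: [-0.4, 0.8, -0.4]
grip_width: 0.0625
grip_force: 0.0
```

>>> move_arm(series="0 0 0 0 0 0; 0 0 0 0 0 0; 0 0 0 0 0 0; 0 0 0 0 0 0; 0 0 0 0 0 0; 0 0 0 0 0 0", jaw=0.2)

```text
time: 3.12
position: [0.5887, -0.2646, 0.0338]
tool_rot: [0.99, 0.14, 0.0, 0.0]
ft_force: [0.2, -0.0, -0.3]
grip_width: 0.0304
grip_force: 0.0
```

>>> move_arm(series="0 0 -20 0 0 0; 0 0 -50 0 0 0; 0 0 -85 0 0 0; 0 0 -115 0 0 0; 0 0 -130 0 0 0; 0 0 -130 0 0 0; 0 0 -130 0 0 0")

```text
time: 3.7
position: [0.5887, -0.2646, 0.1641]
tool_rot: [0.99, 0.14, 0.001, 0.001]
ft_force: [-0.6, -0.7, -0.7]
grip_width: 0.0175
grip_force: 0.0
```

```bash
python3 - <<'E'
from h import *
for n in ("wrist","side","top"):
  c=robot.camera(n); save(c,n+"2.png")
  for r in robot.tip_of(c,"d_cell")[:2]: print(n,r, proj(c,r["xyz"]))
togo(alarm(-.018,.16),20.2)
E
```

```text
wrist {'xyz': [0.5907, -0.266, 0.0297], 'p': 0.78} [289.41239885 194.35965719]
side {'xyz': [0.5865, -0.2642, 0.033], 'p': 0.66} [293.18226202 173.29153463]
t 4.0 pos [ 0.5875 -0.264   0.1613] shift [  31.9 -498.7    2.5] turn [-0.1  0.1 -4.1] w 0.0174 F [-0.3 -0.3  0.7]
```

View pics/wrist2.png

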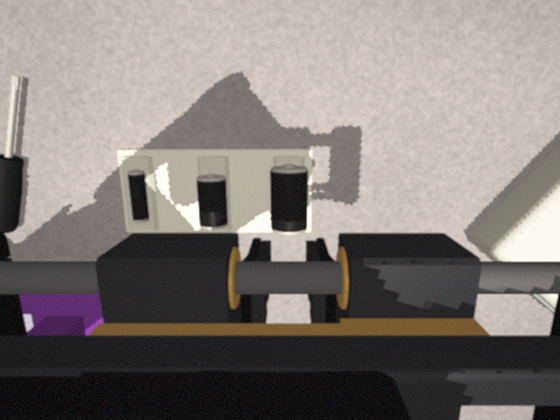

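The grasp missed: the cell is still in its groove at (289,197), and the fingers closed in front of it in the picture. I'll check the projected tip against the images.

```bash
python3 - <<'E'
from h import *
o=robot.get_obs(); r=R.from_quat(o["tool_rot"])
for n in ("wrist","side","top"):
  c=robot.camera(n)
  T=np.linalg.inv(c["world_to_cam"]); print(n,"cam in tool",r.inv().apply(T[:3,3]-o["position"]).round(3),"fwd",r.inv().apply(T[:3,2]).round(2))
  for d in (-.05,0,.003,.022): print(d,proj(c,o["position"]+r.apply([0,0,d])).round())
  if n=="side": cv2.imwrite("pics/s3.png",cv2.cvtColor(cv2.resize(c["img"][60:260,180:430],None,fx=3,fy=3),cv2.COLOR_RGB2BGR))
E
```

```text
wrist cam in tool [ 0.065  0.    -0.179] fwd [-0.24 -0.    0.97]
-0.05 [287. 287.]
0 [287. 245.]
0.003 [287. 244.]
0.022 [287. 233.]
side cam in tool [-0.443 -1.03  -0.371] fwd [0.39 0.78 0.49]
-0.05 [294. 119.]
0 [294. 135.]
0.003 [294. 136.]
0.022 [293. 142.]
top cam in tool [-0.234 -0.376 -0.858] fwd [0.14 0.04 0.99]
-0.05 [457.  89.]
0 [447.  99.]
0.003 [447. 100.]
0.022 [443. 103.]
```

View pics/s3.png

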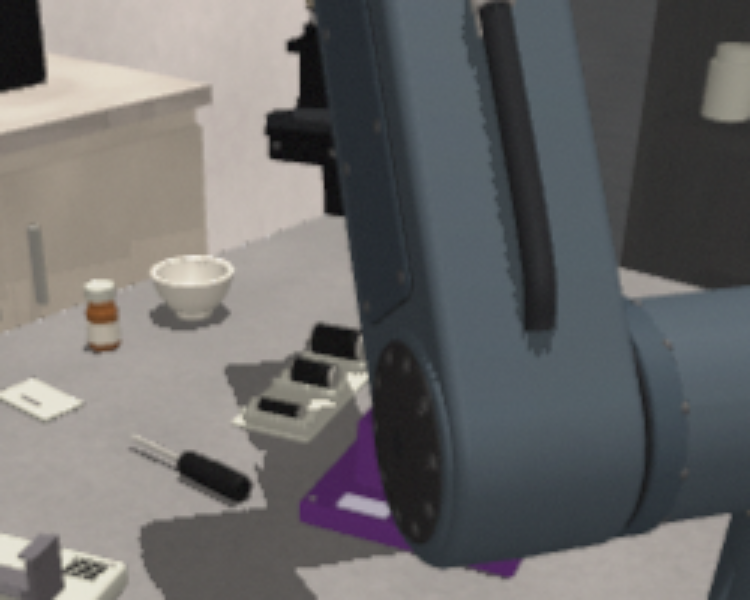

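The visible fingertips sit higher than the stated 22 mm ahead of the TCP, so I'll measure them in a marked crop.

>>> move_arm(series="0 0 0 0 0 0; 0 0 0 0 0 0; 0 0 0 0 0 0; 0 0 0 0 0 0; 0 0 0 0 0 0; 0 0 0 0 0 0; 0 0 0 0 0 0; 0 0 0 0 0 0", jaw=0.72)

```text
time: 4.82
position: [0.5883, -0.2645, 0.1631]
tool_rot: [0.99, 0.14, 0.0, 0.0]
ft_force: [-0.8, 0.0, -0.4]
grip_width: 0.0599
grip_force: 0.0
```

```bash
python3 - <<'E'
from h import *
o=robot.get_obs(); r=R.from_quat(o["tool_rot"]); w=o["grip_width"]/2; print(o["position"],w)
out=[]
c=robot.camera("wrist"); I=cv2.cvtColor(cv2.resize(c["img"][130:330,180:400],None,fx=3,fy=3,interpolation=cv2.INTER_CUBIC),cv2.COLOR_RGB2BGR)
for s in (-1,1):
  for d,col in ((-.03,(255,0,0)),(-.01,(0,255,255)),(.003,(0,255,0)),(.022,(0,0,255))):
    for x in (-.0095,.0095):
      u=(proj(c,o["position"]+r.apply([x,s*w,d]))-[180,130])*3; cv2.circle(I,tuple(int(k) for k in u),4,col,-1)
cv2.imwrite("pics/w4.png",I[:600])
E
```

```text
[ 0.58834534 -0.26446244  0.16313128] 0.029947389023673884
```

View pics/w4.png

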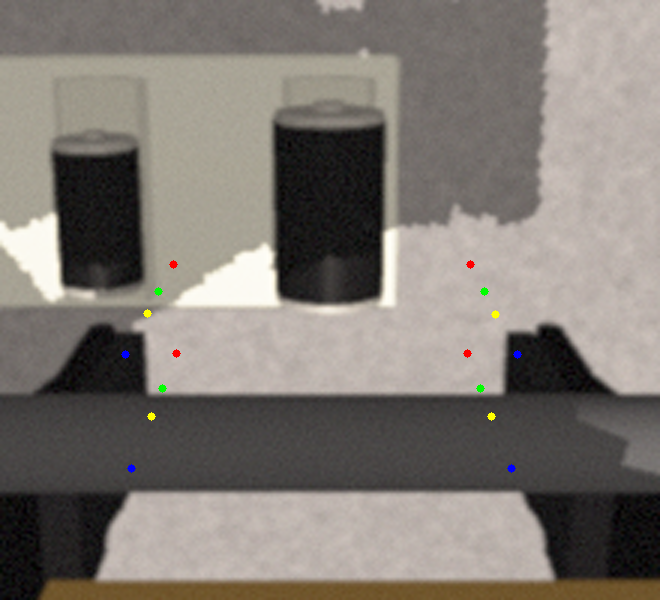

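Two findings from this crop. The real tips, around (147,330) and (503,330), are some 30–40 mm short of the stated place (red dots), which explains the miss. The D cell's far end also looks like the nub end, with a small boss at (330,105). I'll check both with numbers and one more crop.

```bash
python3 - <<'E'
from h import *
o=robot.get_obs(); r=R.from_quat(o["tool_rot"])
c=robot.camera("side"); g=cv2.cvtColor(c["img"],cv2.COLOR_RGB2GRAY)
for s in (-1,1):
  for d in (-.12,-.1,-.081,-.048,-.02,.0,.022): print("body" ,s,d,proj(c,o["position"]+r.apply([0,s*.095,d])).round(1),"finger",proj(c,o["position"]+r.apply([0,s*.037,d])).round(1))
A=c["img"][60:145,250:310]
B=c["img"][150:210,265:325]
t=robot.camera("top"); C=t["img"][95:155,395:455]
print(proj(t,[.558,-.273,.031]),proj(t,[.618,-.256,.031]))
k=lambda x:cv2.resize(x,(260,int(260*x.shape[0]/x.shape[1])),interpolation=cv2.INTER_CUBIC)
L=[k(A),k(B),k(C)]; h=max(x.shape[0] for x in L)
I=np.hstack([np.pad(x,((0,h-x.shape[0]),(0,0),(0,0))) for x in L]); cv2.imwrite("pics/s5.png",cv2.cvtColor(I,cv2.COLOR_RGB2BGR))
E
```

```text
body -1 -0.12 [280.1 101.5] finger [288.9  96.9]
body -1 -0.1 [280.1 108.9] finger [288.8 104. ]
body -1 -0.081 [280.1 115.8] finger [288.8 110.7]
body -1 -0.048 [280.1 127.5] finger [288.6 122. ]
body -1 -0.02 [280.2 137.1] finger [288.5 131.3]
body -1 0.0 [280.2 143.8] finger [288.5 137.8]
body -1 0.022 [280.2 151.1] finger [288.4 144.8]
body 1 -0.12 [306.3  87.8] finger [299.1  91.6]
body 1 -0.1 [306.1  94.3] finger [298.9  98.4]
body 1 -0.081 [305.9 100.5] finger [298.8 104.7]
body 1 -0.048 [305.6 110.9] finger [298.5 115.5]
body 1 -0.02 [305.3 119.6] finger [298.3 124.4]
body 1 0.0 [305.1 125.6] finger [298.2 130.7]
body 1 0.022 [304.9 132.2] finger [298.  137.4]
[431.84124527 134.91306752] [422.86695222 107.49862691]
```

View pics/s5.png

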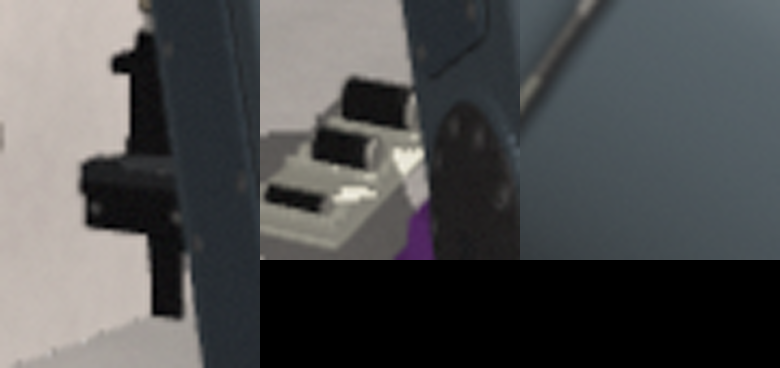

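Numbers from the side crop: the finger tip shows at (288,133) and the gripper's body corner at (270,112). Both put the real tool about 36 mm higher than reported, so I'll work with real z = reported + 36 mm. The crop did not show the nub end clearly, so I'll check that once the cell is lifted. Now I'll regrasp with the correction, watching the force.

>>> move_arm(series="0 0 40 0 0 0; 0 0 80 0 0 0; 0 0 115 0 0 0; 0 0 140 0 0 0; 0 0 150 0 0 0; 0 0 157 0 0 0; 0 0 162 0 0 0; 0 0 162 0 0 0")

```text
time: 5.63
position: [0.5889, -0.2648, 0.0015]
tool_rot: [0.99, 0.14, 0.0, 0.0]
ft_force: [-0.4, -0.2, -0.7]
grip_width: 0.0627
grip_force: 0.0
```

>>> move_arm(series="0 0 0 0 0 0; 0 0 0 0 0 0; 0 0 0 0 0 0; 0 0 0 0 0 0; 0 0 0 0 0 0; 0 0 0 0 0 0; 0 0 0 0 0 0; 0 0 0 0 0 0", jaw=0.2)

```text
time: 6.3
position: [0.5892, -0.2656, 0.0018]
tool_rot: [0.99, 0.14, 0.001, 0.001]
ft_force: [0.4, -2.8, 3.0]
grip_width: 0.0329
grip_force: 45.0
```

Gripped at 33 mm and 45 N. I'll lift it and take pictures of the ends.

>>> move_arm(series="0 0 -15 0 0 0; 0 0 -40 0 0 0; 0 0 -75 0 0 0; 0 0 -110 0 0 0; 0 0 -140 0 0 0; 0 0 -150 0 0 0; 0 0 -150 0 0 0")

```text
time: 6.88
position: [0.5898, -0.265, 0.1538]
tool_rot: [0.99, 0.14, 0.002, 0.002]
ft_force: [0.4, 0.1, -1.1]
grip_width: 0.0329
grip_force: 45.0
```

>>> move_arm(series="0 -40 0 0 0 0; 0 -80 0 0 0 0; 0 -120 0 0 0 0; 0 -160 0 0 0 0; 0 -200 0 0 0 0; 0 -240 0 0 0 0; 0 -250 0 0 0 0; 0 -250 0 0 0 0")

```text
time: 7.55
position: [0.5149, -0.0205, 0.1487]
tool_rot: [0.99, 0.142, -0.004, -0.002]
ft_force: [-0.3, 0.1, -2.0]
grip_width: 0.0331
grip_force: 45.0
```

```bash
python3 - <<'E'
from h import *
o=robot.get_obs(); r=R.from_quat(o["tool_rot"]); p=o["position"]+r.apply([0,0,-.033])
out=[]
for n,h in (("wrist",70),("side",40),("top",40)):
  c=robot.camera(n)
  for q in robot.tip_of(c,"d_cell")[:1]: print(n,q["p"],"in tool",(r.inv().apply(np.array(q["xyz"])-o["position"])*1e3).round(1))
  u=proj(c,p).astype(int); print(n,u,[proj(c,p+r.apply([s*.03,0,0])).round() for s in (-1,1)])
  I=np.pad(c["img"],((h,h),(h,h),(0,0)))[u[1]:u[1]+2*h,u[0]:u[0]+2*h]; out.append(cv2.resize(I,(266,266),interpolation=cv2.INTER_CUBIC))
cv2.imwrite("pics/n6.png",cv2.cvtColor(np.hstack(out),cv2.COLOR_RGB2BGR))
togo(alarm(-.018,.16),20.2); togo(alarm(-.018,.16),200.2)
E
```

```text
wrist [287 270] [array([287., 328.]), array([287., 206.])]
side 0.46 in tool [  2.3   3.5 -31.8]
side [253 156] [array([264., 159.]), array([243., 155.])]
top [316 132] [array([321., 149.]), array([312., 117.])]
t 7.85 pos [ 0.5195 -0.0258  0.1506] shift [  30.6 -251.1   -9.5] turn [ 0.   0.  -4.2] w 0.033 F [-0.4  0.7 -1.2]
t 7.85 pos [ 0.5195 -0.0258  0.1506] shift [  30.6 -251.1   -9.5] turn [  0.   -0.  175.8] w 0.033 F [-0.4  0.7 -1.2]
```

View pics/n6.png

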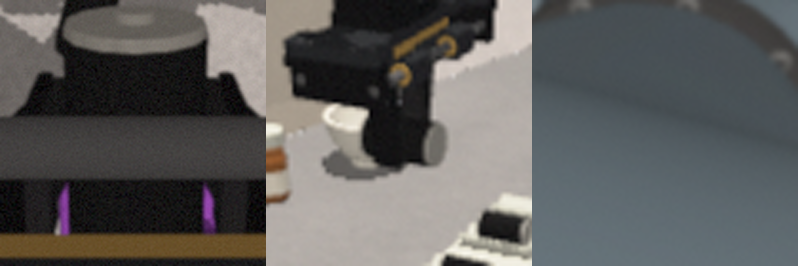

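The wrist view shows the end facing away from the robot at (137,25), with a small boss displaced outwards, so it looks like the nub. The side view shows the robot-side end at (433,143) as a plain disc. The brief says the opposite, so I'll turn the cell half round, which keeps joint 6 in range, and compare the other end numerically.

>>> move_arm(series="0 0 -10 0 0 -7; 0 0 -10 0 0 -14; 0 0 -10 0 0 -21; 0 0 -10 0 0 -28; 0 0 -10 0 0 -35; 0 0 -10 0 0 -42; 0 0 -10 0 0 -49; 0 0 -10 0 0 -56")

```text
time: 8.52
position: [0.5193, -0.0256, 0.1609]
tool_rot: [0.807, 0.59, 0.0, 0.0]
ft_force: [-0.7, 0.7, -0.8]
grip_width: 0.0331
grip_force: 45.0
```

>>> move_arm(series="0 0 0 0 0 -7; 0 0 0 0 0 -14; 0 0 0 0 0 -21; 0 0 0 0 0 -28; 0 0 0 0 0 -35; 0 0 0 0 0 -42; 0 0 0 0 0 -49; 0 0 0 0 0 -56")

```text
time: 9.18
position: [0.5193, -0.0256, 0.1609]
tool_rot: [0.436, 0.9, -0.0, 0.0]
ft_force: [0.3, 0.3, -2.1]
grip_width: 0.0333
grip_force: 45.0
```

>>> move_arm(series="0 0 0 0 0 -7; 0 0 0 0 0 -14; 0 0 0 0 0 -21; 0 0 0 0 0 -28; 0 0 0 0 0 -35; 0 0 0 0 0 -42; 0 0 0 0 0 -49; 0 0 0 0 0 -56")

```text
time: 9.85
position: [0.5193, -0.0256, 0.1609]
tool_rot: [-0.038, 0.999, -0.0, 0.0]
ft_force: [-0.7, -0.6, -1.5]
grip_width: 0.0329
grip_force: 45.0
```

```bash
python3 - <<'E'
from h import *
print(robot.get_obs()["q"].round(2))
togo(alarm(-.018,.16),200.2)
c=robot.camera("wrist"); save(c,"w7.png")
s=robot.camera("side"); save(s,"s7.png")
o=robot.get_obs(); r=R.from_quat(o["tool_rot"]); p=o["position"]+r.apply([0,0,-.033])
print([proj(s,p+r.apply([k*.03,0,0])).round() for k in (-1,1)])
g=cv2.cvtColor(c["img"],cv2.COLOR_RGB2GRAY); print(g[190:236:2,240:334:4])
u=proj(s,p+r.apply([.03,0,0])).astype(int); g=cv2.cvtColor(s["img"],cv2.COLOR_RGB2GRAY); print(u); print(g[u[1]-16:u[1]+16:1,u[0]-14:u[0]+14])
E
```

```text
[-0.26  0.45  1.74 -0.    0.95 -1.91]
t 9.85 pos [ 0.5193 -0.0256  0.1609] shift [ 20.6 251.9   0.9] turn [ -0.    0.  -15.8] w 0.0329 F [-0.7 -0.6 -1.5]
[array([245., 149.]), array([263., 154.])]
[[105 107 104 102 106 102 100 103 105 105 102 101 101 103 105 102  19  15
   27  22  16  19  62 102]
 [110 107 104 106 101 101 100 100 102 109 109 103 102 105  97  98  15  19
   18  19  18  19  66 107]
 [109 105 104 103 103 100 107 105 105 105 110 103 105 102 100  99  16  25
   18  19  19  22  75  99]
 [104 105 108 104 105 101 106 107 105 104 105 108 103 103 103 101  18  19
   21  18  22  27  82 104]
 [103 105 107 104 106 105  99 103 106 104 105 104 103 106 101 102  23  26
    9  21  17  17  82 101]
 [102 105 107 105 104 107 103 103 102 102 109 103 101 100 102 101  17  21
   21  20   7  16  93  98]
 [105 107 106 108 103 103 107 109 100 105 104 101 103 100 105 103  21  20
   19  10  14  17 102 102]
 [105 108 104 109 110 104  97 103  98  95  94  96  89  97  91  95  84  66
   46  21  15  15 103 102]
 [107 104 104 111 106  98  94  94  97  91  95  97  98  99  99  95  92  93
   96  79  24  17 101
[... 4475 characters left out ...]
136 132 101  95  96  96 105 141 170 169 168 170 169 171 173 171 172 172
  172 173 172 173 174 174 174 174 174 175]
 [140 120  95  95  94  95  95 119 168 170 169 170 172 172 173 171 171 171
  172 172 172 173 173 173 174 176 175 176]
 [124 101  94  94  95  96 114 156 169 168 171 172 172 173 173 173 172 173
  172 173 173 173 173 173 173 175 176 178]
 [ 99  94  95  96  97 115 156 169 168 170 171 172 174 173 173 173 174 173
  173 173 173 174 173 173 173 173 175 176]
 [ 95  95  96  95 116 158 172 171 168 170 173 173 173 174 174 175 174 172
  172 172 172 175 175 175 173 173 174 175]
 [114 152 153 152 159 174 173 171 172 173 173 173 173 173 172 175 175 173
  175 174 175 174 173 174 171 174 173 173]]
```

The boss's lit side is about 6 px (2.6 mm) deep and 9 mm wide, and it shows in both views of this end. That is a true 2.5 mm nub, now on the tool's +x end, so this end goes towards the lip. I'll compute where the cell lies in the tool and go over the bay.

```bash
python3 - <<'E'
from h import *
import scipy.optimize as so
c=robot.camera("wrist"); o=robot.get_obs(); r=R.from_quat(o["tool_rot"])
for v,name,k in ((207.5,"tip",30.75),(214.5,"base",28.25)):
  f=lambda x:proj(c,o["position"]+r.apply([x,0,-.0292-.00475]))[1]-v
  x=so.brentq(f,0,.06); print(name,x*1e3,"centre",x*1e3-k)
g=cv2.cvtColor(c["img"],cv2.COLOR_RGB2GRAY)[226]; e=np.where(g[230:350]<50)[0]+230; print("sleeve u",e.min(),e.max(),"axis u",proj(c,o["position"]+r.apply([.02,0,-.0292])))
togo(alarm(-.018,.10),200.2)
E
```

```text
tip 31.31808338489142 centre 0.5680833848914197
base 28.18089475313841 centre -0.06910524686158936
sleeve u 251 325 axis u [289.89316503 229.23249044]
t 10.0 pos [ 0.5192 -0.0253  0.1609] shift [ 22.7 251.4  60.9] turn [ -0.    0.  -16.3] w 0.0331 F [-0.4 -0.1 -1.8]
```

>>> move_arm(series="20 40 0 0 0 -6; 20 80 0 0 0 -12; 20 120 0 0 0 -16; 20 160 0 0 0 -16; 20 200 0 0 0 -16; 20 240 0 0 0 -16; 20 252 0 0 0 -16; 20 252 0 0 0 -16")

```text
time: 10.67
position: [0.4807, 0.2283, 0.161]
tool_rot: [-0.176, 0.984, 0.0, 0.0]
ft_force: [-0.7, 0.3, -0.8]
grip_width: 0.0332
grip_force: 45.0
```

```bash
python3 - <<'E'
from h import *
togo(alarm(-.018,.10),200.2)
c=robot.camera("top")
for n in ("alarm","lip"):
  for q in robot.tip_of(c,n)[:3]: print(n,np.round(q["xyz"],4),round(q["p"],2))
a=alarm(-.02275,.067);print(a)
s=robot.camera("side")
for n in ("alarm","lip","d_cell"):
  for q in robot.tip_of(s,n)[:3]: print("side",n,np.round(q["xyz"],4),round(q["p"],2))
E
```

```text
t 10.67 pos [0.4807 0.2283 0.161 ] shift [ 2.6 -3.7 61. ] turn [0.  0.1 0. ] w 0.0332 F [-0.7  0.3 -0.8]
alarm [ 0.4973  0.2279 -0.0005] 0.95
alarm [ 0.2371  0.2103 -0.0029] 0.92
alarm [ 0.3145 -0.0988 -0.0012] 0.64
lip [ 0.2908 -0.1099  0.0649] 0.79
lip [0.4758 0.2198 0.0656] 0.69
lip [0.2242 0.1987 0.0684] 0.64
[np.float64(0.4751492837322201), np.float64(0.22234446597278332), 0.067]
side alarm [ 4.956e-01  2.312e-01 -1.000e-04] 0.89
side alarm [2.410e-01 2.078e-01 2.000e-04] 0.73
side alarm [ 0.3157 -0.0988 -0.001 ] 0.69
side lip [0.4748 0.2214 0.0669] 0.83
side lip [ 0.2984 -0.108   0.0658] 0.79
side lip [0.2137 0.2014 0.0677] 0.61
side d_cell [0.4784 0.2257 0.1924] 0.72
```

>>> move_arm(series="3 -4 30 0 0 0; 3 -4 60 0 0 0; 3 -4 80 0 0 0; 3 -4 92 0 0 0; 3 -4 98 0 0 0; 3 -4 98 0 0 0; 3 -4 98 0 0 0")

```text
time: 11.6
position: [0.4799, 0.2204, 0.0633]
tool_rot: [-0.174, 0.985, -0.0, 0.0]
ft_force: [-0.0, 0.2, -1.2]
grip_width: 0.0332
grip_force: 45.0
```

```bash
python3 - <<'E'
from h import *
togo(alarm(.0155,.063),200.2)
c=robot.camera("side"); save(c,"s8.png"); w=robot.camera("wrist"); save(w,"w8.png")
o=robot.get_obs(); r=R.from_quat(o["tool_rot"])
for q in robot.tip_of(c,"d_cell")[:2]: print(np.round(q["xyz"],4),round(q["p"],2))
I=cv2.resize(c["img"][190:290,110:250],None,fx=4,fy=4,interpolation=cv2.INTER_CUBIC)
def dot(x,z,y=0,col=(255,0,0)):
  p=np.array(alarm(x,z))+np.array([-np.sin(np.radians(20.2)),np.cos(np.radians(20.2)),0])*y
  u=(proj(c,p)-[110,190])*4; cv2.circle(I,tuple(int(k) for k in u),3,col,-1)
for y in (-.015,.015): dot(-.02275,.07,y)
for y in (-.014,.014): dot(.02425,.085,y,(0,255,0))
W=cv2.resize(w["img"],(240,180))
I[:180,-240:]=W
cv2.imwrite("pics/s8c.png",cv2.cvtColor(I,cv2.COLOR_RGB2BGR))
E
```

```text
t 11.6 pos [0.4799 0.2204 0.0633] shift [-34.4   3.6   0.3] turn [-0.   0.  -0.1] w 0.0332 F [-0.   0.2 -1.2]
[0.4764 0.2241 0.0955] 0.7
```

View pics/s8c.png

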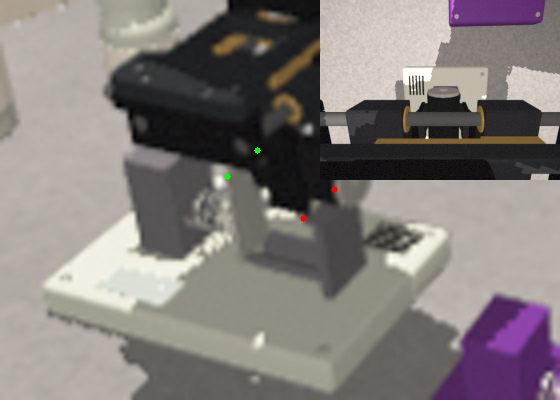

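The picture shows the cell over the lip at (330,190), with its flat end short of the spring plate at (245,200) and the gripper's body above the housing. I'll correct 3.5 mm sideways and press the spring.

>>> move_arm(series="0 3.5 0 0 0 0; -5 3.5 0 0 0 0; -12 3.5 0 0 0 0; -18 3.5 0 0 0 0; -24 3.5 0 0 0 0; -30 3.5 0 0 0 0; -34 3.5 0 0 0 0; -34 3.5 0 0 0 0")

```text
time: 12.42
position: [0.5087, 0.2356, 0.0627]
tool_rot: [-0.175, 0.985, -0.0, -0.002]
ft_force: [-4.7, -1.9, 2.5]
grip_width: 0.0329
grip_force: 45.0
```

```bash
python3 - <<'E'
from h import *
import scipy.optimize as so
togo(alarm(.0155,.0175),200.2)
o=robot.get_obs(); r=R.from_quat(o["tool_rot"]); print("F tool",r.inv().apply(o["ft_force"]).round(1),"M tool",r.inv().apply(o["moment"]).round(2))
c=robot.camera("wrist"); g=cv2.cvtColor(c["img"],cv2.COLOR_RGB2GRAY); print(g[196:232:2,276:304:4])
s=robot.camera("side")
for q in robot.tip_of(s,"d_cell")[:2]: print(np.round(q["xyz"],4),round(q["p"],2))
E
```

```text
t 12.42 pos [0.5087 0.2356 0.0627] shift [-2.4 -0.9 45.2] turn [ 0.  -0.3 -0.1] w 0.0329 F [-4.7 -1.9  2.5]
F tool [ 5.1 -0.2 -2.5] M tool [-0.07  0.84  0.04]
[[ 91  91  91  86  96  90  94]
 [ 94  90  89  90  93  92  90]
 [ 91  89  94  91  91  93  87]
 [ 92  97  97 101 100  98  92]
 [109 110 106 108 111 109 107]
 [108 118 117 117 115 120 114]
 [111 133 142 144 140 133 110]
 [108 133 141 146 142 130 112]
 [114 119 134 134 133 117 115]
 [111 109 112 115 112 112 112]
 [111 111 110 110 110 109 112]
 [111 111 113 109 109 109 112]
 [135 133 131 131 133 135 138]
 [137 146 151 146 147 144 146]
 [134 141 145 147 145 144 148]
 [117 134 137 139 138 140 123]
 [ 35  49  51  66  53  39  36]
 [ 22  26  25  27  25  29  27]]
[0.5087 0.2366 0.093 ] 0.61
```

The spring is pressed at about 5 N and the cell hasn't slipped in the grip. I'll lower it.

>>> move_arm(series="0 0 7 0 0 0; 0 0 14 0 0 0; 0 0 21 0 0 0; 0 0 28 0 0 0; 0 0 34 0 0 0; 0 0 39 0 0 0; 0 0 42 0 0 0; 0 0 42 0 0 0")

```text
time: 13.23
position: [0.5068, 0.235, 0.0196]
tool_rot: [-0.175, 0.985, -0.0, -0.004]
ft_force: [-5.8, -1.7, -2.1]
grip_width: 0.0329
grip_force: 45.0
```

```bash
python3 - <<'E'
from h import *
togo(alarm(.0155,.0175),200.2)
o=robot.get_obs(); r=R.from_quat(o["tool_rot"]); print("F tool",r.inv().apply(o["ft_force"]).round(1),"M tool",r.inv().apply(o["moment"]).round(2))
c=robot.camera("wrist"); g=cv2.cvtColor(c["img"],cv2.COLOR_RGB2GRAY); print(g[196:232:2,268:312:4])
s=robot.camera("side")
for q in robot.tip_of(s,"d_cell")[:2]: print(np.round(q["xyz"],4),round(q["p"],2))
E
```

```text
t 13.23 pos [0.5068 0.235  0.0196] shift [-4.2 -1.   2.1] turn [ 0.  -0.5 -0.1] w 0.0329 F [-5.8 -1.7 -2.1]
F tool [6.  0.4 2.2] M tool [-0.07  0.82  0.03]
[[100 100  99 100  99 100  99  97 103  96 101]
 [100  98  99 100 103  98  99 100 102 100 101]
 [102  98 101 100 100 100 100  98  99 100  99]
 [101  99 100  93 100 101  98 102 100 101 100]
 [102  99 103  97 100 101  98 100 101  99  97]
 [ 99  99 101  96  99  99  98  99  99 100  98]
 [ 93 101  99  97  98  99 100  95  98 100 100]
 [103  99 100 101 104 107 107 102  99  99 100]
 [118 112 113 122 136 134 138 117 114 114 114]
 [115 117 116 113 113 115 116 114 110 110 109]
 [111 112 118 115 119 113 112 112 114 111 117]
 [120 114 112 113 109 115 112 111 113 115 125]
 [137 138 139 137 134 131 133 135 141 142 144]
 [140 146 143 148 149 154 149 149 148 150 145]
 [142 144 138 144 150 148 151 149 153 143 146]
 [ 95 115 123 136 143 142 140 140 126 111  90]
 [ 22  37  40  47  56  67  62  42  39  30  25]
 [ 29  28  28  29  27  26  19  31  27  26  29]]
[0.5072 0.2346 0.0491] 0.72
```

The cell has passed the lip, and the lip now hides the nub tip in the wrist view. I'll lower the last 2–3 mm, ease it towards the wall, and release.

>>> move_arm(series="0 0 1 0 0 0; 0 0 2 0 0 0; 0 0 3 0 0 0; 0 0 3 0 0 0")

```text
time: 13.72
position: [0.5073, 0.2351, 0.0186]
tool_rot: [-0.175, 0.985, -0.0, -0.003]
ft_force: [-8.2, -3.1, 9.7]
grip_width: 0.0329
grip_force: 45.0
```

>>> move_arm(series="2 0 0 0 0 0; 4 0 0 0 0 0; 6 0 0 0 0 0; 8 0 0 0 0 0; 8 0 0 0 0 0")

```text
time: 14.13
position: [0.503, 0.233, 0.0184]
tool_rot: [-0.175, 0.985, -0.0, 0.0]
ft_force: [-2.9, -1.4, 5.8]
grip_width: 0.0331
grip_force: 45.0
```

```bash
python3 - <<'E'
from h import *
togo(alarm(0.0,.0175),200.2)
s=robot.camera("side")
for q in robot.tip_of(s,"d_cell")[:2]: print(np.round(q["xyz"],4),round(q["p"],2))
E
```

```text
t 14.13 pos [0.503  0.233  0.0184] shift [ 7.1 -0.4  0.9] turn [-0.   0.1 -0.1] w 0.0331 F [-2.9 -1.4  5.8]
[0.5   0.233 0.052] 0.64
```

>>> move_arm(series="0 0 0 0 0 0; 0 0 0 0 0 0; 0 0 0 0 0 0; 0 0 0 0 0 0; 0 0 0 0 0 0; 0 0 0 0 0 0; 0 0 0 0 0 0; 0 0 0 0 0 0", jaw=0.75)

```text
time: 14.9
position: [0.5026, 0.2331, 0.018]
tool_rot: [-0.175, 0.985, 0.0, 0.0]
ft_force: [0.3, 0.4, 0.1]
grip_width: 0.0647
grip_force: 0.0
```

>>> move_arm(series="0 0 -10 0 0 0; 0 0 -30 0 0 0; 0 0 -60 0 0 0; 0 0 -95 0 0 0; 0 0 -130 0 0 0; 0 0 -160 0 0 0; 0 0 -160 0 0 0")

```text
time: 15.48
position: [0.5068, 0.2343, 0.1853]
tool_rot: [-0.175, 0.985, 0.0, 0.007]
ft_force: [0.6, 0.4, 0.6]
grip_width: 0.0653
grip_force: 0.0
```

```bash
python3 - <<'E'
from h import *
togo(alarm(0.0,.0175),200.2); print("seated target",np.round(alarm(0,.04675),4))
for n in ("side","wrist","top"):
  c=robot.camera(n); save(c,n+"9.png")
  for q in robot.tip_of(c,"d_cell")[:2]: print(n,np.round(q["xyz"],4),round(q["p"],2))
  print(n,"lip/nub/flat/mid px",[proj(c,alarm(x,z)).round().tolist() for x,z in ((-.02275,.07),(-.03075,.07),(.03075,.0637),(0,.0637))])
  if n=="wrist":
    print("along top line alarm x(mm): grey")
    for x in range(-34,50,2):
      u=proj(c,alarm(x/1e3,.0637)).round().astype(int)
      if 0<=u[1]<420 and 0<=u[0]<560: print(x,tuple(u),int(c["img"][u[1],u[0]].mean()),end="; ")
    print()
E
```

```text
t 15.48 pos [0.5068 0.2343 0.1853] shift [ 13.4   0.  167.6] turn [-0.1  0.8 -0.1] w 0.0653 F [0.6 0.4 0.6]
seated target [0.4965 0.2302 0.0468]
side [0.499  0.2356 0.0488] 0.71
side lip/nub/flat/mid px [[190.0, 241.0], [193.0, 242.0], [170.0, 238.0], [181.0, 241.0]]
wrist [0.4969 0.2304 0.0454] 0.83
wrist lip/nub/flat/mid px [[288.0, 168.0], [288.0, 159.0], [288.0, 227.0], [288.0, 193.0]]
along top line alarm x(mm): grey
-34 (np.int64(288), np.int64(154)) 84; -32 (np.int64(288), np.int64(156)) 82; -30 (np.int64(288), np.int64(159)) 84; -28 (np.int64(288), np.int64(161)) 78; -26 (np.int64(288), np.int64(163)) 80; -24 (np.int64(288), np.int64(166)) 84; -22 (np.int64(288), np.int64(168)) 61; -20 (np.int64(288), np.int64(170)) 22; -18 (np.int64(288), np.int64(173)) 27; -16 (np.int64(288), np.int64(175)) 27; -14 (np.int64(288), np.int64(177)) 20; -12 (np.int64(288), np.int64(180)) 14; -10 (np.int64(288), np.int64(182)) 28; -8 (np.int64(288), np.int64(184)) 15; -6 (np.int64(288), np.int64(186)) 18; -4 (np.int64(288), np.int64(189)) 23; -2 (np.int64(288), np.int64(191)) 24; 0 (np.int64(288
[... 357 characters left out ...]
9; 20 (np.int64(288), np.int64(215)) 31; 22 (np.int64(288), np.int64(218)) 25; 24 (np.int64(288), np.int64(220)) 14; 26 (np.int64(288), np.int64(222)) 10; 28 (np.int64(288), np.int64(224)) 87; 30 (np.int64(288), np.int64(226)) 113; 32 (np.int64(288), np.int64(228)) 90; 34 (np.int64(288), np.int64(230)) 92; 36 (np.int64(288), np.int64(233)) 86; 38 (np.int64(288), np.int64(235)) 109; 40 (np.int64(288), np.int64(237)) 118; 42 (np.int64(288), np.int64(239)) 131; 44 (np.int64(288), np.int64(241)) 124; 46 (np.int64(288), np.int64(243)) 125; 48 (np.int64(288), np.int64(245)) 86; 
top [0.4994 0.2297 0.0467] 0.66
top lip/nub/flat/mid px [[192.0, 168.0], [193.0, 171.0], [184.0, 144.0], [189.0, 158.0]]
```

The sleeve disappears under the lip at x ≈ -22 mm, with no steel rim showing there, and the flat end sits at about +30 mm. The wrist estimate of the cell's centre agrees with the seated pose to within about 1.5 mm, and the arm is clear.

```bash
python3 -c "
from h import *
print(robot.hand_in())"
```

```text
the job is handed in; nothing more can be done
None
```

The D cell is in the white alarm's bay, lying down in its saddle with the nub end under the lip and the flat end on the spring. It was handed in at about 15.6 s with the arm clear; the hand-in gave no verdict, and the seating was checked from camera readings only.

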